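Clear the spray can from behind the bench tablet, then set the tablet for the operator

ROBOT

A 6-joint arm with a two-finger parallel gripper is mounted at the origin on the work surface. World frame = base frame: x ahead of the robot, y to its left, z up, the work surface at z = 0. Lengths are in mm, angles in rad, forces in N, time in s.
With the tool pointing down it reaches from about 275 to 750 mm from the base axis. Payload 10.2 kg.
Tool frame: the origin (TCP) lies at the very end of the fingers, on their centre line; the grasp point (between the pads) lies 19 mm behind it; x points along the fingers, y is the direction in which the jaws open and shut, and the axes are right-handed (so a half turn about x gives the same grasp; the last joint's range is limited). The gripper opens to 85 mm and grips with 20 to 120 N. Pads are 22 mm wide; open, the fingers measure 114 mm over their backs; the gripper's body (76 mm by 85 mm) begins 54 mm behind the grasp point. The pads swing forward as they close: fully open they stand 13 mm farther back than shut.
Start: joints at [-0.223, 0.313, 1.498, -0, 1.331, -0.223], TCP at [525.006, -0.013, 231.294] pointing down, gripper open.
Joint ranges: [-2.94, 2.94], [-0.97, 2.17], [0.19, 2.56], [-1.23, 4.37], [0.02, 3.11], [-2.88, 2.88]. Speed limits (rad/s): [2.39, 2.39, 3.01, 3.14, 3.14, 3.14].

INTERFACE

Orientations are given as a unit quaternion [w, x, y, z].
In Python, from rig import ctrl, viewer, order gives the robot as it stands. The module is installed in compiled form; this text tells all that it offers.
- The arm moves only by the tool carry_out, never from a script. Its argument "deltas" is a list of rows, each a list of 7 numbers: the gripper command: -1 is fully open, 1 is shut, values between are in proportion, then the shift along the tool's x, y, z in mm, then the turn, a rotation vector about the tool's x, y, z in degrees. A call has exactly 5 rows; each row is the pose to reach, as a shift and turn from the pose commanded when the call began, along the tool's axes at that moment; what a row does not reach only later rows make up. A row lasts 1/8 s, in which the tool goes at most 62.5 mm and 10.7 degrees, less where a joint would pass 70% of its speed; a pose out of reach is approached as far as the arm can. A call with a gripper value outside its range is refused whole. The fingers move at their own pace and stop on an object; "newtons" is the grip in N (left out, the last holds). Time passes only in rows, so rows that repeat a pose let the fingers close, or fill a call up. It gives the time, the measured TCP pose, the force and the opening at its end, in the units of the state.
- ctrl.sense(): the state, without advancing time (a new reading comes with each control period).
- viewer.capture(name): name is "scene" or "side" or "wrist"; returns the picture (400x640x3 uint8, red, green, blue); there is no depth.
- viewer.calibration(name): a dict with "fx", "fy", "cx", "cy" (pixels), "xyz" and "attitude" of the camera in the world; the wrist camera has in their place "T_tool_cam" (4x4, takes a point from camera to tool coordinates, whose origin is the TCP and whose axes are the tool frame's). Camera axes: x right, y down, z forward; pixel columns grow to the right and rows downward; lengths in mm; the calibration is good to about 2 mm. A picture is of the moment at which its call begins: read the wrist's pose just before it. calibration takes no time and is no camera call.
- order.finish_job(): hands the job in, once; it reports no verdict.
The state is a dict: "time_s": time; "joints": joint angles; "dq": joint speeds; "tau": joint torques, N m; "eef_pos": TCP position; "ee_rot": TCP orientation; "force": force on the tool from outside, world axes, zero at the start; "wrist_torque": the same for the moment, N m; "grip_width": opening from 0.0 (shut) to 1.0 (fully open).
Only numpy, scipy, OpenCV 4.12 (cv2) and the standard library are available. Lean on these libraries where they do the work, as an engineer would, in place of code of your own. Each camera call takes 0.05 s, during which the arm holds its last target. There are 200 camera calls.

TASK

A spray can stands behind the bench tablet and blocks it from leaning back: first lift the can away and set it down gently, upright, in the orange tray. Then turn the tablet on its foot until the yellow pointer of the turntable lines up with the yellow mark on the base, and lean the tablet back to 30 degrees from upright. Leave the solder spool, the tip cleaner and the iron stand where they are.

Things in the scene. Friction and masses are not known exactly. Their poses are not given: they have to be found in the camera images.
- can: Loose spray can, upright: white body with green and yellow bands, diameter 52 mm, 160 mm tall, topped by a red cap of diameter 40 mm that reaches 190 mm; about 0.2 to 0.45 kg. Origin at the centre of its underside, z up along the can. It starts 100 to 120 mm from the tablet's swivel axis, on the side of the tablet's back.
- tray: Fixed open orange tray, 130 x 130 mm outside, 25 mm tall, walls and floor 5 mm thick. Origin at the centre of its underside; its inner floor is 5 mm above the origin. It stands to the left or to the right of the tablet.
- stand: Fixed round grey foot of the tablet, diameter 136 mm, 14 mm thick. Origin at the centre of its underside, on the vertical swivel axis; its x axis points to the yellow mark on its top at the rim (towards the operator, away from the robot).
- swivel (a joint): Angle (rad) of the dark turntable (diameter 100 mm, top 24 mm above the bench) that carries the tablet on the foot; 0 when its yellow pointer (a line on the turntable, on the screen's side) meets the yellow mark on the foot; positive is counterclockwise from above. The screen faces along the pointer. Stiff: it stays where it is left (about 0.12 N m of friction).
- tilt (a joint): Lean (rad) of the tablet from upright, backwards (away from the side its screen faces); 0 upright, 0.524 is 30 degrees back, stop at 1.3. The tilt axis is level, crosses the swivel axis at right angles, 55 mm above the bench, and runs parallel to the screen. Stiff: it stays where it is left (about 0.5 N m of friction).
- tablet_top (a point): Middle of the tablet's top edge. The tablet is a black slab 190 mm wide, 14 mm thick and 175 mm tall, centred in its thickness on the tilt axis, 165 mm of it above that axis. Site axes: x out of the screen along its normal, y along the top edge, z up along the slab away from the tilt axis.
- spool: Loose solder spool, upright, green flanges of diameter 64 mm, 55 mm tall, beside the tablet. Bystander. Origin at the centre of its underside.
- cleaner: Loose black tip-cleaner pot with brass wool, diameter 72 mm, 64 mm tall, beside the tablet. Bystander. Origin at the centre of its underside.
- iron_stand: Loose black soldering-iron stand with yellow sponge, base 150 x 90 mm (x, y), a grey iron leaning out of it to +x, up to about 170 mm high and 150 mm from the origin. Bystander, on the other side of the tablet from the tray. Origin at the centre of its underside.
Mind the look-alikes: they are no part of the job. Of the things shaped like the can, the white one is meant.

How it is judged (in metres and radians):
On the way, in this order (a step that is already met when the one before it is completed fails the run):
1. the can stands upright in the tray, let go (x of can in the frame of tray between -0.04 and 0.04 m and y of can in the frame of tray between -0.04 and 0.04 m and z of can in the frame of tray below 0.012 m and angle between can's own z axis and vertical below 0.1 rad and contact force between the fingers and can below 0.2 N and linear speed of can below 0.02 m/s), for 0.2 s.
2. the tablet's pointer is on the mark and it leans back 30 degrees (value of joint swivel between -0.087 and 0.087 rad and value of joint tilt between 0.437 and 0.611 rad and velocity of joint swivel between -0.05 and 0.05 rad/s and velocity of joint tilt between -0.05 and 0.05 rad/s), for 0.2 s.
At the end, for the whole second after the job is handed in: Can upright (0.1 rad) on the tray floor, centre within 40 mm of the tray's centre along each side, released, at rest; tablet at rest, pointer within 5 degrees of the mark, lean 30 degrees within 5 degrees; spool, tip cleaner and iron stand within 30 mm of where they began (all of step 1 and all of step 2 and distance of each of spool, cleaner, iron_stand from where it was at the start of the episode below 0.03 m); the robot touches nothing.
It fails at once if the can is tipped by more than 0.6 rad (angle between can's own z axis and vertical above 0.6 rad).
It fails at once if the can is dropped: it moves faster than 0.4 m/s while the fingers do not hold it (linear speed of can above 0.4 m/s and contact force between the fingers and can below 0.05 N).
It fails at once if the spool, tip cleaner or iron stand is moved by more than 30 mm (distance of any of spool, cleaner, iron_stand from where it was at the start of the episode above 0.03 m).
It also fails if it takes over 72 s, if anything falls off the work surface, if the arm or the gripper's body presses on something with over 40 N, if the wrist force passes 120 N, or if a joint passes its speed limit or range.

## Working session

There is one attempt and no reset: what is moved stays moved. The work goes in short steps, Python scripts to look and compute and a tool call to move; the robot and the scene stay as the last step left them, time stands still between calls to the robot, and variables do not carry over. Pictures are saved under pics/ and viewed, about 8 in all and at most 12, crops included, and the job is handed in when it is done.

Besides the shell and the picture viewer there is one more tool, called after "Call:" as name(argument=value, ...) on one line, values as JSON. carry_out: Moves the arm, as the interface text tells. Its arguments: {"type":"object","properties":{"deltas":{"type":"array"},"newtons":{"type":"number"}},"required":["deltas"]}

```bash
mkdir -p pics
python3 - <<'E'
from rig import ctrl, viewer
import cv2
s=ctrl.sense(); print(s)
for n in("scene","side","wrist"):
    im=viewer.capture(n); cv2.imwrite(f"pics/{n}0.png",im[:,:,::-1]); print(n,viewer.calibration(n))
E
```

```text
{'time_s': 0.0, 'joints': array([-2.23405400e-01,  3.13494806e-01,  1.49843010e+00,  3.62533175e-06,
        1.33094967e+00, -2.23373325e-01]), 'dq': array([-0.0026377 ,  0.00029927, -0.00035994, -0.00040723, -0.00053208,
       -0.00062539]), 'tau': array([-5.78409599e-04, -4.12261176e+01, -2.59742296e+01, -3.58453699e-04,
        4.11797926e-03, -1.23038126e-05]), 'eef_pos': array([5.24759684e+02, 4.05206112e-02, 2.30714762e+02]), 'ee_rot': array([ 0.49960748,  0.49976767,  0.50037584, -0.5002486 ]), 'force': array([ 0.60423583,  0.54031429, -0.48866907]), 'wrist_torque': array([-0.02173137,  0.04725865,  0.02310152]), 'grip_width': 1.002400431674893}
scene {'fx': 488.68965618311995, 'fy': 488.68965618311995, 'cx': 327.2106197423997, 'cy': 204.43957155990498, 'xyz': array([1264.66979329,  -41.63594085, 1208.20145322]), 'attitude': array([-0.19593923,  0.69500803,  0.66547722, -0.18897546])}
side {'fx': 367.1631445914939, 'fy': 367.1631445914939, 'cx': 319.64683229314625, 'cy': 194.7743406946801, 'xyz': array([ 270.89582147, -490.06932981,  726.21594453]), 'attitude': array([-0.37467045,  0.88331977, -0.25838588,  0.11227187])}
wrist {'fx': 343.302491675154, 'fy': 343.302491675154, 'cx': 319.86205905745703, 'cy': 199.60501623103502, 'T_tool_cam': array([[-8.56168990e-04, -3.25104990e-01,  9.45677541e-01,
        -1.42047177e+02],
       [ 9.99999440e-01, -8.66207055e-04,  6.07564682e-04,
         6.43813920e-01],
       [ 6.21630248e-04,  9.45677532e-01,  3.25105550e-01,
        -8.45900312e+01],
       [ 0.00000000e+00,  0.00000000e+00,  0.00000000e+00,
         1.00000000e+00]])}
```

View pics/scene0.png

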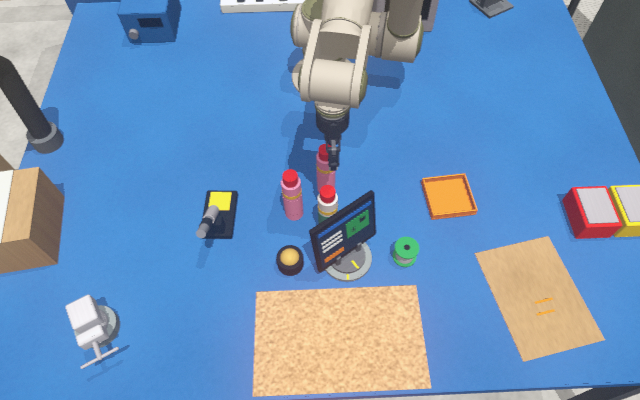

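View pics/side0.png

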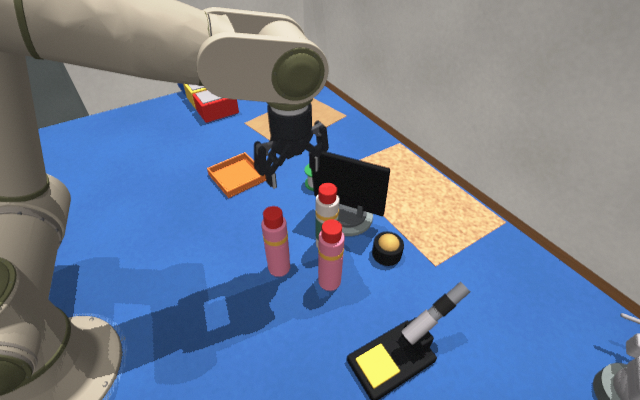

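```bash
cat > h.py <<'E'
import numpy as np, cv2
from scipy.spatial.transform import Rotation as R
from rig import ctrl, viewer
def Q(q): return R.from_quat([q[1],q[2],q[3],q[0]])
def cam(n,s=None):
    c=viewer.calibration(n)
    if n=="wrist":
        T=c["T_tool_cam"]; r=Q(s["ee_rot"]).as_matrix()
        return c, r@T[:3,:3], r@T[:3,3]+s["eef_pos"]
    return c,Q(c["attitude"]).as_matrix(),np.array(c["xyz"])
def ray(C,uv,z):
    c,r,o=C; d=r@np.array([(uv[0]-c["cx"])/c["fx"],(uv[1]-c["cy"])/c["fy"],1])
    return o+d*(z-o[2])/d[2]
def proj(C,p):
    c,r,o=C; q=r.T@(np.array(p)-o); return np.array([c["fx"]*q[0]/q[2]+c["cx"],c["fy"]*q[1]/q[2]+c["cy"]])
def two(A,a,B,b):
    "closest point of two pixel rays, and gap"
    f=lambda C,u:C[1]@np.array([(u[0]-C[0]["cx"])/C[0]["fx"],(u[1]-C[0]["cy"])/C[0]["fy"],1])
    d,e=f(A,a),f(B,b); t=np.linalg.lstsq(np.c_[d,-e],B[2]-A[2],rcond=None)[0]
    p,q=A[2]+d*t[0],B[2]+e*t[1]; return (p+q)/2,np.linalg.norm(p-q)
def blobs(im,lo,hi,roi,amin=15):
    x0,y0,x1,y1=roi; h=cv2.cvtColor(im[y0:y1,x0:x1],cv2.COLOR_RGB2HSV)
    m=cv2.inRange(h,np.array(lo),np.array(hi)); n,l,st,ce=cv2.connectedComponentsWithStats(m)
    return [(ce[i]+[x0,y0],st[i]+np.array([x0,y0,0,0,0])) for i in range(1,n) if st[i][4]>=amin],m
E
python3 - <<'E'
from h import *
np.set_printoptions(precision=1,suppress=True)
for n in("scene","side"):
    im=cv2.imread(f"pics/{n}0.png")[:,:,::-1].copy(); C=cam(n); print(n)
    roi={"scene":(180,130,490,300),"side":(180,130,490,400)}[n]
    for nm,lo,hi,z in(("red",(0,200,90),(3,255,255),183),("orange",(8,180,120),(18,255,255),25),("yellow",(25,150,150),(33,255,255),14),("green",(60,150,60),(80,255,255),55),("black",(0,0,0),(179,255,45),64)):
        for c,s in blobs(im,lo,hi,roi,8 if nm=="yellow" else 40)[0]: print(nm,c,s,ray(C,c,z))
im=cv2.imread("pics/scene0.png")[100:320,180:500]
cv2.imwrite("pics/crop1.png",cv2.resize(im[80:185,90:250],None,fx=5,fy=5,interpolation=cv2.INTER_CUBIC))
E
```

```text
scene
orange [448.6 196.2] [426 178  45  37 859] [525.3 336.6  25. ]
yellow [220.4 199.6] [209 192  22  18 323] [ 500.7 -319.8   14. ]
yellow [354.4 263.7] [351 261   8   7  16] [719.5  52.1  14. ]
green [360.3 220.3] [351 210  18  22 114] [610.3  74.1  55. ]
green [404.7 242.8] [395 237  23  14 170] [683.8 186.   55. ]
side
orange [236.2 174.5] [209 154  57  43 597] [507.7 322.2  25. ]
black [328.7 169.2] [ 255  130  135   86 4873] [721.9 159.4  64. ]
black [386.3 253.6] [373 233  31  33 450] [ 668.3 -152.7   64. ]
black [444.2 305.1] [434 295  22  21 215] [ 682.9 -311.9   64. ]
black [411.  349.6] [386 331  47  37 903] [ 566.1 -342.2   64. ]
black [385.7 378.5] [347 356  89  44 461] [ 495.3 -355.8   64. ]
```

View pics/crop1.png

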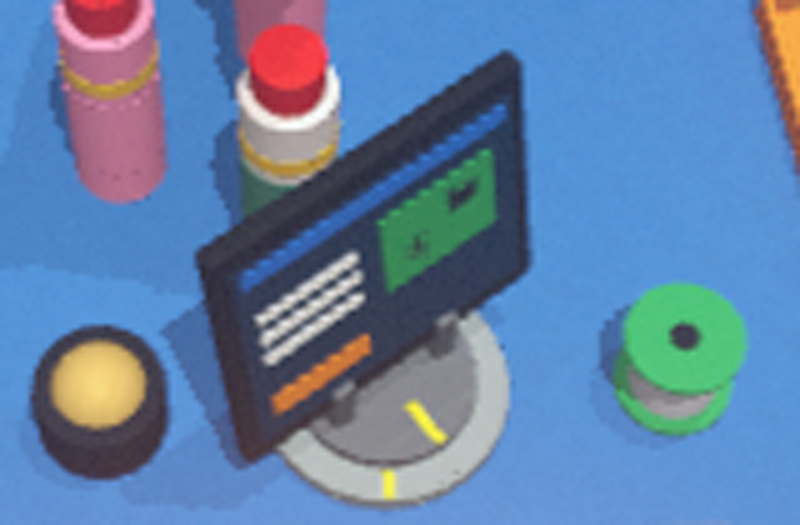

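Run:
```python
from h import *
np.set_printoptions(precision=1,suppress=True)
C=cam("scene");S=cam("side")
for n,u,z in(("can",(328,190),190),("pinkA",(290,177),190),("pinkB",(325,150),190),("mark",(348,276.6),14),("p1",(351.8,260.6),24),("p2",(358.6,268),24),("topL",(310.5,231),220),("topR",(372.5,191),220),("topL2",(310.5,231),210),("topR2",(372.5,191),210),("spool",(407,247.4),55),("cleaner",(289.6,256.6),64)): print(n,ray(C,u,z))
for n,u in (("can",(328,187)),("pinkA",(332,225)),("pinkB",(273,211))): print(n,ray(S,u,190))
print("tri can",two(C,(328,190),S,(328,187)))
print("tri topcorner", two(C,(372.5,191),S,(318,153)))
p1,p2=ray(C,(351.8,260.6),24),ray(C,(358.6,268),24)
print("pointer dir deg",np.degrees(np.arctan2(*(p2-p1)[1::-1])))
a,b=ray(C,(310.5,231),220),ray(C,(372.5,191),220); e=b-a
print("edge len",np.linalg.norm(e),"normal deg",np.degrees(np.arctan2(-e[0],e[1])),"mid",(a+b)/2)
# foot ellipse
im=cv2.imread("pics/scene0.png"); crop=im[180:285,270:430]
h=cv2.cvtColor(crop,cv2.COLOR_BGR2HSV); 
# tray corners, rim z=25
im2=im[:,:,::-1].copy(); bl,m=blobs(im2,(5,150,80),(20,255,255),(410,165,490,230),100)
cs,_=cv2.findContours(m,cv2.RETR_EXTERNAL,cv2.CHAIN_APPROX_SIMPLE); c=max(cs,key=cv2.contourArea)
q=cv2.boxPoints(cv2.minAreaRect(c))+[410,165]; ap=cv2.approxPolyDP(cv2.convexHull(c),3,True)[:,0]+[410,165]
P=np.array([ray(C,u,25)[:2] for u in ap]);print(ap.tolist(),P,"tray mean",P.mean(0))
```

```text
can [596.8 -12.9 190. ]
pinkA [ 553.2 -107.4  190. ]
pinkB [471.  -15.3 190. ]
mark [755.8  32.7  14. ]
p1 [714.8  45.1  24. ]
p2 [736.9  61.5  24. ]
topL [727.3 -58.9 220. ]
topR [624.1  93.4 220. ]
topL2 [721.8 -59.1 210. ]
topR2 [617.6  94.8 210. ]
spool [697.6 190.3  55. ]
cleaner [ 715.1 -117.3   64. ]
can [601.9 -12.9 190. ]
pinkA [ 548.3 -107.4  190. ]
pinkB [469.2 -12.7 190. ]
tri can (array([599.7, -14. , 192.9]), np.float64(2.597598723516727))
tri topcorner (array([628.8,  85.8, 214.1]), np.float64(21.22162691947938))
pointer dir deg 36.58672091651946
edge len 183.92433968267352 normal deg 34.103764233451855 mid [675.7  17.3 220. ]
[[464, 174], [475, 212], [432, 218], [423, 178]] [[449.9 395.5]
 [580.8 401.7]
 [594.9 277.8]
 [458.8 272.5]] tray mean [521.1 336.9]
```

Call:
carry_out(deltas=[[-1,0,20,4,10,0,0],[-1,0,45,8,20,0,0],[-1,0,74,13.5,30,0,0],[-1,0,74,13.5,30,0,0],[-1,0,74,13.5,30,0,0]], newtons=40)

```text
time_s: 0.78
eef_pos: [598.4, -13.3, 231.0]
ee_rot: [-0.354, -0.612, -0.354, 0.612]
force: [-0.4, -0.2, 0.2]
grip_width: 0.997
```

Run:
```python
from h import *
np.set_printoptions(precision=1,suppress=True)
C=cam("scene")
P=np.array([ray(C,(270+u/5,180+v/5),14)[:2] for u,v in((510,388),(497,440),(460,478),(400,500),(340,487),(292,452))])
def fit(P):
    x,y=P.T; s=np.linalg.lstsq(np.c_[2*x,2*y,np.ones(len(x))],x*x+y*y,rcond=None)[0]; return s[:2],np.sqrt(s[2]+s[:2]@s[:2])
print(P,fit(P))
s=ctrl.sense(); im=viewer.capture("wrist"); cv2.imwrite("pics/w1.png",im[:,:,::-1]); W=cam("wrist",s); print(s["eef_pos"],s["ee_rot"])
for c,b in blobs(im,(0,150,60),(4,255,255),(0,0,640,400),60)[0]: print(c,b,ray(W,c,190))
```

```text
[[703.7 100.7]
 [733.7  91. ]
 [754.5  69.7]
 [765.6  37.3]
 [756.9   6.3]
 [735.9 -18.1]] (array([700. ,  35.9]), np.float64(64.71930468247882))
[598.4 -13.3 231. ] [-0.4 -0.6 -0.4  0.6]
[319.3 227.6] [ 288  192   64   71 3523] [600.8  -9.1 190. ]
[138.5 315.2] [ 115  285   63   58 1323] [470.5  -4.3 190. ]
[321.9 359. ] [ 296  329   55   58 2555] [554.4 -93.1 190. ]
```

View pics/w1.png

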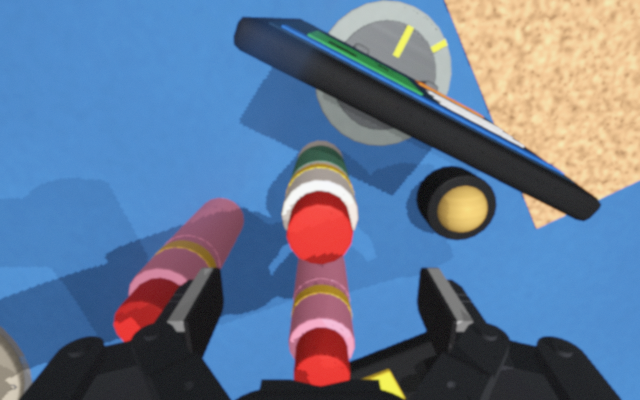

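Call:
carry_out(deltas=[[-1,25,0,0,0,0,0],[-1,55,0,0,0,0,0],[-1,85,0,0,0,0,0],[-1,105,0,0,0,0,0],[-1,105,0,0,0,0,0]])

```text
time_s: 1.45
eef_pos: [597.9, -13.2, 125.5]
ee_rot: [-0.353, -0.612, -0.354, 0.613]
force: [-0.1, -0.1, -0.5]
grip_width: 1.002
```

Call:
carry_out(deltas=[[0,0,0,0,0,0,0],[0.1,0,0,0,0,0,0],[0.3,0,0,0,0,0,0],[0.5,0,0,0,0,0,0],[1,0,0,0,0,0,0]], newtons=40)

```text
time_s: 2.08
eef_pos: [599.3, -13.4, 127.7]
ee_rot: [0.354, 0.613, 0.353, -0.612]
force: [-1.3, 1.3, 6.3]
grip_width: 0.594
```

Run:
```python
from h import *
np.set_printoptions(precision=1,suppress=True)
s=ctrl.sense(); print(s["time_s"],s["eef_pos"],s["force"],s["grip_width"]*85)
im=viewer.capture("side"); cv2.imwrite("pics/s2.png",im[100:330,180:440,::-1])
C=cam("side")
for c,b in blobs(im,(0,150,60),(4,255,255),(200,150,400,320),30)[0]: print(c,b,ray(C,c,183))
# wrist view 1: pointer, mark, foot
class S: pass
s={"eef_pos":np.array([598.4,-13.3,231.0]),"ee_rot":np.array([-.354,-.612,-.354,.612])}
s["ee_rot"]/=np.linalg.norm(s["ee_rot"]); W=cam("wrist",s)
im=cv2.imread("pics/w1.png")[:,:,::-1].copy()
for c,b in blobs(im,(24,120,120),(34,255,255),(380,10,460,70),15)[0]: print("yellow",c,b,"z24",ray(W,c,24)[:2],"z14",ray(W,c,14)[:2])
P=np.array([ray(W,u,14)[:2] for u in((345,12),(382,1),(420,9),(444,32),(451,60),(440,100))]);print(P)
x,y=P.T; q=np.linalg.lstsq(np.c_[2*x,2*y,np.ones(len(x))],x*x+y*y,rcond=None)[0]; print(q[:2],np.sqrt(q[2]+q[:2]@q[:2]))
a,b=ray(W,(411,28),24),ray(W,(397,55),24); print("ptr",a,b,np.degrees(np.arctan2(*(a-b)[1::-1])))
print("mark",ray(W,(446,42),14),ray(W,(433,48),14))
```

```text
2.075 [599.3 -13.4 127.7] [-1.3  1.3  6.3] 50.50029422915579
[327.9 194.5] [319 187  19  17 264] [593.  -26.1 183. ]
[272.9 217.3] [264 207  19  22 339] [463.7 -21.8 183. ]
[331.5 230.8] [322 220  20  23 388] [ 542.7 -114.2  183. ]
yellow [402.9  40.8] [394  26  19  31 191] z24 [725.7  52.7] z14 [728.2  52.5]
yellow [438.4  45.9] [432  41  14  11  74] z24 [752.5  32.2] z14 [755.7  31.4]
[[692.  101.5]
 [725.9  92.4]
 [753.6  69. ]
 [765.2  39.9]
 [761.3  13.8]
 [737.1 -15.4]]
[699.3  35.7] 64.6893761570401
ptr [736.8  58.7  24. ] [715.7  44.4  24. ] 34.02520614806198
mark [763.4  31.   14. ] [750.5  32.3  14. ]
```

Call:
carry_out(deltas=[[1,-8,0,0,0,0,0],[1,-25,0,0,0,0,0],[1,-45,0,0,0,0,0],[1,-70,0,0,0,0,0],[1,-85,0,0,0,0,0]])

```text
time_s: 2.75
eef_pos: [599.3, -13.6, 213.3]
ee_rot: [0.354, 0.613, 0.353, -0.612]
force: [0.2, 0.2, -3.2]
grip_width: 0.595
```

Run:
```python
from h import *
s=ctrl.sense(); print(s["eef_pos"],s["force"],s["grip_width"]*85)
im=viewer.capture("side"); cv2.imwrite("pics/s3.png",cv2.resize(im[100:330,180:440,::-1],None,fx=2,fy=2))
```

```text
[599.29272676 -13.57566065 213.31096706] [ 0.16207045  0.16537607 -3.17516143] 50.57074612029189
```

View pics/s3.png

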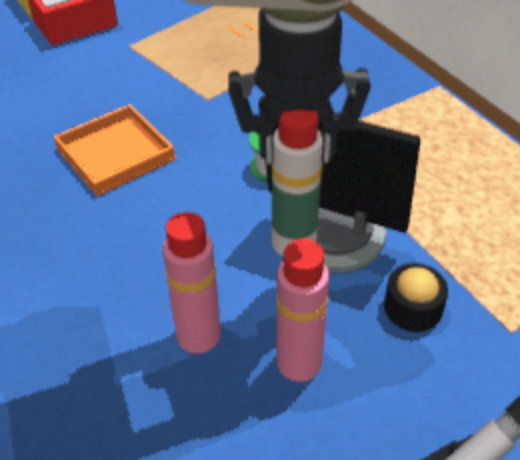

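Call:
carry_out(deltas=[[1,0,-27,-7,0,0,0],[1,0,-62,-28,0,0,0],[1,0,-91,-57,0,0,0],[1,0,-120,-92,0,0,0],[1,0,-150,-133,0,0,0]])

```text
time_s: 3.42
eef_pos: [535.1, 177.8, 211.1]
ee_rot: [-0.353, -0.612, -0.353, 0.613]
force: [0.8, -0.5, -4.5]
grip_width: 0.595
```

Call:
carry_out(deltas=[[1,0,-25,-37,0,0,0],[1,0,-50,-72,0,0,0],[1,0,-75,-107,0,0,0],[1,0,-92,-132,0,0,0],[1,0,-92,-132,0,0,0]])

```text
time_s: 4.05
eef_pos: [521.1, 338.6, 210.5]
ee_rot: [-0.354, -0.612, -0.355, 0.612]
force: [-0.5, -0.7, -3.8]
grip_width: 0.598
```

Run:
```python
from h import *
np.set_printoptions(precision=1,suppress=True)
s=ctrl.sense(); print(s["eef_pos"],s["force"],s["grip_width"]*85)
im=viewer.capture("wrist"); cv2.imwrite("pics/w4.png",im[:,:,::-1]); W=cam("wrist",s)
im2=viewer.capture("scene"); cv2.imwrite("pics/sc4.png",im2[:,:,::-1])
C=cam("side"); im=viewer.capture("side"); cv2.imwrite("pics/s4.png",im[:,:,::-1])
bl,m=blobs(im,(5,150,80),(20,255,255),(180,140,280,220),100)
c=max(cv2.findContours(m,cv2.RETR_EXTERNAL,cv2.CHAIN_APPROX_SIMPLE)[0],key=cv2.contourArea)
ap=cv2.approxPolyDP(cv2.convexHull(c),3,True)[:,0]+[180,140]
P=np.array([ray(C,u,25)[:2] for u in ap]);print(ap.tolist(),P,P.mean(0))
```

```text
[521.1 338.6 210.5] [-0.5 -0.7 -3.8] 50.868598040987536
[[266, 179], [228, 196], [208, 168], [245, 153], [266, 174]] [[572.  257.9]
 [452.6 250.6]
 [449.  394.4]
 [572.  402.6]
 [582.  277.7]] [525.5 316.6]
```

View pics/w4.png

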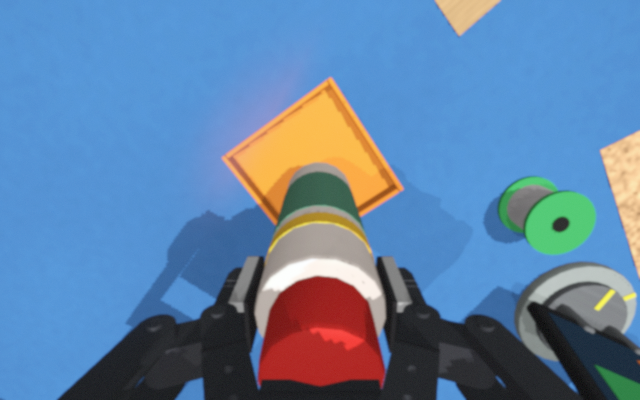

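Run:
```python
from h import *
np.set_printoptions(precision=1,suppress=True)
W=cam("wrist",ctrl.sense())
P=np.array([ray(W,u,25) for u in((330,78),(223,158),(403,188))]); print(P,"centre",(P[1]+P[2])/2,np.linalg.norm(P[1]-P[2]))
print("can far bottom edge",ray(W,(319,163),85))
```

```text
[[574.2 407.5  25. ]
 [448.4 395.8  25. ]
 [586.3 280.8  25. ]] centre [517.3 338.3  25. ] 179.58525721647888
can far bottom edge [533.5 356.7  85. ]
```

Call:
carry_out(deltas=[[1,15,0,0,0,0,0],[1,35,0,0,0,0,0],[1,53,0,0,0,0,0],[1,65,0,0,0,0,0],[1,71,0,0,0,0,0]])

```text
time_s: 4.82
eef_pos: [521.8, 336.6, 139.4]
ee_rot: [-0.353, -0.612, -0.353, 0.613]
force: [0.4, 1.0, -3.3]
grip_width: 0.593
```

Call:
carry_out(deltas=[[1,2,0,0,0,0,0],[1,4,0,0,0,0,0],[1,5,0,0,0,0,0],[1,6,0,0,0,0,0],[1,6,0,0,0,0,0]])

```text
time_s: 5.45
eef_pos: [521.9, 337.0, 134.3]
ee_rot: [0.354, 0.612, 0.354, -0.612]
force: [0.4, -0.1, -3.6]
grip_width: 0.597
```

Force still shows the can hanging; lower a little more, in small steps.

Call:
carry_out(deltas=[[1,0.5,0,0,0,0,0],[1,1,0,0,0,0,0],[1,1.5,0,0,0,0,0],[1,2,0,0,0,0,0],[1,2,0,0,0,0,0]])

```text
time_s: 6.08
eef_pos: [522.0, 337.1, 132.8]
ee_rot: [0.354, 0.613, 0.354, -0.612]
force: [-1.4, 0.1, 0.3]
grip_width: 0.598
```

Call:
carry_out(deltas=[[1,0.5,0,0,0,0,0],[-0.15,0.5,0,0,0,0,0],[-0.3,0.5,0,0,0,0,0],[-0.6,0.5,0,0,0,0,0],[-1,0.5,0,0,0,0,0]])

```text
time_s: 6.7
eef_pos: [522.0, 336.9, 131.7]
ee_rot: [-0.354, -0.612, -0.354, 0.612]
force: [0.1, -0.3, 0.2]
grip_width: 0.98
```

Call:
carry_out(deltas=[[-1,0,0,0,0,0,0],[-1,-15,0,0,0,0,0],[-1,-40,0,0,0,0,0],[-1,-75,0,0,0,0,0],[-1,-120,0,0,0,0,0]])

```text
time_s: 7.32
eef_pos: [521.6, 336.9, 253.6]
ee_rot: [-0.354, -0.612, -0.354, 0.612]
force: [-0.3, -0.9, 0.5]
grip_width: 0.995
```

Run:
```python
from h import *
np.set_printoptions(precision=1,suppress=True)
s=ctrl.sense(); print(s["time_s"],s["eef_pos"],s["ee_rot"],s["grip_width"],s["joints"])
im=viewer.capture("side"); a=im[60:300,150:450].copy()
im2=viewer.capture("scene"); cv2.imwrite("pics/sc5.png",im2[:,:,::-1]); b=im2[120:300,270:490]
cv2.imwrite("pics/m5.png",np.hstack([cv2.resize(a,(375,300)),cv2.resize(b,(367,300))])[:,:,::-1])
C=cam("scene")
for c,bb in blobs(im2,(0,200,90),(3,255,255),(400,100,490,230),30)[0]: print(c,bb,ray(C,c,192))
```

```text
7.325 [521.6 336.9 253.6] [-0.4 -0.6 -0.4  0.6] 0.9950511078832548 [ 0.4  0.5  1.1 -0.   1.5  0.9]
```

View pics/m5.png

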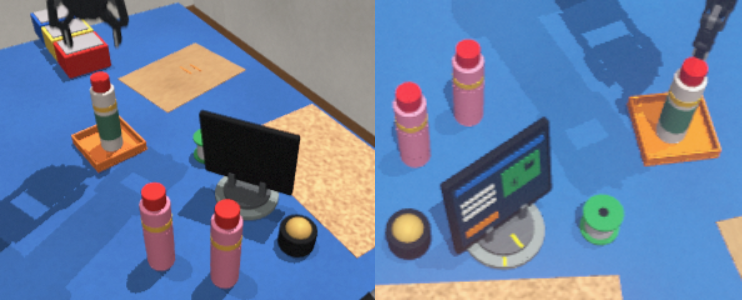

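Call:
carry_out(deltas=[[-1,-10,37,24,-7,0,0],[-1,-20,74,48,-15,0,0],[-1,-27,111,73,-23,0,0],[-1,-27,147,97,-30,0,0],[-1,-27,147,97,-35,0,0]])

```text
time_s: 8.05
eef_pos: [601.8, 176.7, 279.0]
ee_rot: [0.521, 0.478, 0.521, -0.478]
force: [-0.6, 0.8, -0.0]
grip_width: 1.002
```

Call:
carry_out(deltas=[[-1,0,16,41,-8,0,0],[-1,0,32,82,-16,0,0],[-1,0,49,123,-24,0,0],[-1,0,65,164,-30.5,0,0],[-1,0,65,164,-30.5,0,0]])

```text
time_s: 8.68
eef_pos: [680.4, 18.8, 278.3]
ee_rot: [0.628, 0.324, 0.628, -0.325]
force: [-0.4, -0.4, -0.7]
grip_width: 0.999
```

Run:
```python
from h import *
np.set_printoptions(precision=3,suppress=True)
s=ctrl.sense(); print(s["time_s"],s["eef_pos"],s["ee_rot"],s["joints"])
np.save("s6.npy",np.r_[s["eef_pos"],s["ee_rot"]])
im=viewer.capture("wrist"); cv2.imwrite("pics/w6.png",im[:,:,::-1])
```

```text
8.675 [680.401  18.8   278.252] [ 0.628  0.324  0.628 -0.325] [-0.144  0.667  0.837 -0.     1.638 -0.761]
```

View pics/w6.png

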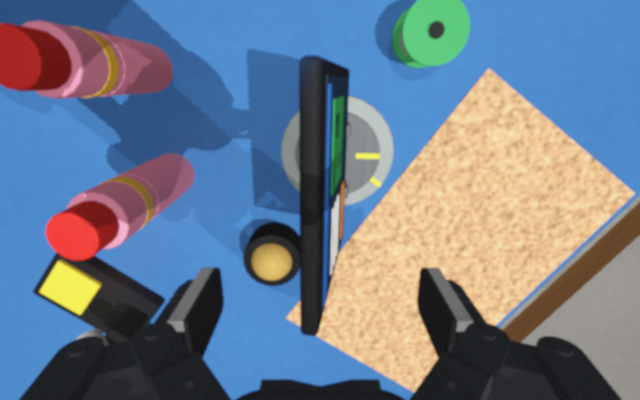

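Run:
```python
from h import *
np.set_printoptions(precision=1,suppress=True)
a=np.load("s6.npy"); s={"eef_pos":a[:3],"ee_rot":a[3:]}; W=cam("wrist",s); Rt=Q(a[3:]).as_matrix()
im=cv2.imread("pics/w6.png")[:,:,::-1].copy(); T=lambda p:Rt.T@(p-a[:3])
g=cv2.cvtColor(im,cv2.COLOR_RGB2HSV)
m=cv2.inRange(g[100:205,270:400],np.array((0,0,95)),np.array((179,75,215)))
P=[]
for v in range(100,205,4):
    r=np.where(m[v-100])[0]
    if len(r)>5: P.append((270+r[-1],v)); 
    if len(r)>5 and r[0]<35: P.append((270+r[0],v))
G=np.array([ray(W,u,14)[:2] for u in P]); x,y=G.T
from scipy.optimize import least_squares
for _ in(0,):
    r=least_squares(lambda q:np.hypot(x-q[0],y-q[1])-68,[697,33],loss="soft_l1",f_scale=1.5)
c=r.x; print("foot centre",c,"n",len(P),"rms",np.median(abs(r.fun)))
B=[]
for cc,b in blobs(im,(24,120,120),(34,255,255),(345,140,400,195),12)[0]: B.append(cc); print(cc,b)
p,mk=sorted(B,key=lambda q:q[1]); p=ray(W,p,24);mk=ray(W,mk,14)
an=lambda p:np.degrees(np.arctan2(p[1]-c[1],p[0]-c[0])); print("ptr",p,an(p),"mark",mk,an(mk), "tool y",np.degrees(np.arctan2(Rt[1,1],Rt[0,1])))
for u in((312,62),(311,331),(302,200),(323,200)): print(u,"tool",T(ray(W,u,219)))
print("centre in tool",T(np.array([c[0],c[1],55])))
```

```text
foot centre [697.9  32.3] n 47 rms 1.422455377378057
[366.8 155.4] [356 153  23   6  97]
[374.9 181.6] [371 178   9   8  34]
ptr [724.7  52.9  24. ] 37.69713835566574 mark [755.2  32.   14. ] -0.2713314297311143 tool y 35.34072412120643
(312, 62) tool [ 59.3  -3.2 -94.1]
(311, 331) tool [59.2 -5.4 84.5]
(302, 200) tool [ 59.3 -10.  -14.5]
(323, 200) tool [ 59.3   3.  -14.5]
centre in tool [223.2  22.2  -0.8]
```

```bash
cat > plan.py <<'E'
from h import *
np.set_printoptions(precision=1,suppress=True)
c=np.array([697.9,32.3,55.])
def pose(sw,ti,L):   # sw = world heading of the screen normal, deg
    M=R.from_euler("z",sw,degrees=True)*R.from_euler("y",-ti,degrees=True)
    n,e,u=M.as_matrix().T
    return np.c_[-u,n,-e], c+u*L
def rel(a,b):
    return np.r_[a[0].T@(b[1]-a[1]),R.from_matrix(a[0].T@b[0]).as_rotvec(degrees=True)]
E
python3 - <<'E'
from plan import *
a=np.load("s6.npy"); cur=(Q(a[3:]).as_matrix(),a[:3])
pre=pose(36,9,200); print("to pre",rel(cur,pre)); print("pre->grasp",rel(pre,pose(36,9,128)))
g=pose(36,9,128)
for d in(6,12,18,24,30,36): print("swivel",36-d,rel(g,pose(36-d,9,128)))
g=pose(0,9,128)
for t in(13,17,21,26,30): print("tilt",t,rel(g,pose(0,t,128)))
E
```

```text
to pre [25.7 -9.2 -0.5 -0.7  0.   9. ]
pre->grasp [72. -0. -0.  0.  0.  0.]
swivel 30 [ 0.   0.1 -2.1  5.9 -0.9 -0. ]
swivel 24 [ 0.1  0.4 -4.2 11.9 -1.9 -0. ]
swivel 18 [ 0.2  1.  -6.2 17.8 -2.8 -0. ]
swivel 12 [ 0.3  1.7 -8.1 23.7 -3.8 -0. ]
swivel 6 [  0.4   2.6 -10.   29.6  -4.7  -0. ]
swivel 0 [  0.6   3.8 -11.8  35.6  -5.6  -0. ]
tilt 13 [ 0.3 -8.9  0.   0.   0.   4. ]
tilt 17 [  1.2 -17.8   0.    0.    0.    8. ]
tilt 21 [  2.8 -26.6   0.    0.    0.   12. ]
tilt 26 [  5.6 -37.4   0.    0.    0.   17. ]
tilt 30 [  8.5 -45.9   0.    0.    0.   21. ]
```

Call:
carry_out(deltas=[[-1,10,-4,0,0,0,5],[-1,26,-9,-1,-0.7,0,9],[-1,26,-9,-1,-0.7,0,9],[-1,26,-9,-1,-0.7,0,9],[-1,26,-9,-1,-0.7,0,9]])

```text
time_s: 9.35
eef_pos: [672.4, 17.9, 253.6]
ee_rot: [0.654, 0.368, 0.603, -0.269]
force: [-1.0, -0.2, 0.2]
grip_width: 1.0
```

Call:
carry_out(deltas=[[-1,20,0,0,0,0,0],[-1,45,0,0,0,0,0],[-1,65,0,0,0,0,0],[-1,72,0,0,0,0,0],[-1,72,0,0,0,0,0]])

```text
time_s: 9.98
eef_pos: [681.2, 24.1, 182.0]
ee_rot: [0.654, 0.368, 0.603, -0.27]
force: [-0.6, -0.1, 1.2]
grip_width: 1.002
```

Call:
carry_out(deltas=[[-0.3,0,0,0,0,0,0],[0.2,0,0,0,0,0,0],[0.5,0,0,0,0,0,0],[0.7,0,0,0,0,0,0],[1,0,0,0,0,0,0]], newtons=40)

```text
time_s: 10.6
eef_pos: [680.6, 23.2, 182.0]
ee_rot: [0.654, 0.368, 0.603, -0.27]
force: [-2.7, -4.6, 4.7]
grip_width: 0.159
```

Call:
carry_out(deltas=[[1,0,0,0,0,0,0],[1,0,0,0,0,0,0],[1,0,0,0,0,0,0],[1,0,0,0,0,0,0],[1,0,0,0,0,0,0]])

```text
time_s: 11.22
eef_pos: [680.7, 23.2, 182.0]
ee_rot: [0.654, 0.368, 0.603, -0.27]
force: [-3.8, -4.4, 4.8]
grip_width: 0.156
```

Call:
carry_out(deltas=[[1,0,0.1,-1.5,4,-0.6,0],[1,0.1,0.3,-3.2,9,-1.4,0],[1,0.1,0.8,-4.9,14,-2.2,0],[1,0.2,1.2,-6.7,19,-3,0],[1,0.3,1.7,-8.1,23.7,-3.8,0]])

```text
time_s: 11.85
eef_pos: [677.5, 30.3, 181.9]
ee_rot: [0.584, 0.486, 0.512, -0.401]
force: [-0.9, -7.2, 4.1]
grip_width: 0.156
```

Run:
```python
from plan import *
s=ctrl.sense(); print(s["force"],s["wrist_torque"],s["joints"])
g=pose(12,9,128)
for d in(9,6,3,0): print(d,rel(g,pose(d,9,128)))
print(rel(g,(Q(s["ee_rot"]).as_matrix(),s["eef_pos"])))
```

```text
[-0.9 -7.2  4.1] [-1.2  1.1 -0.2] [-0.1  0.6  1.2  0.1  1.2 -0.4]
9 [ 0.   0.  -1.   3.  -0.5 -0. ]
6 [ 0.   0.1 -2.1  5.9 -0.9 -0. ]
3 [ 0.   0.2 -3.1  8.9 -1.4 -0. ]
0 [ 0.1  0.4 -4.2 11.9 -1.9 -0. ]
[-0.5 -0.2 -2.3 -0.  -0.2  0. ]
```

Call:
carry_out(deltas=[[1,0,0,-1,3,-0.5,0],[1,0,0.1,-2.1,6,-0.9,0],[1,0,0.2,-3.1,9,-1.4,0],[1,0.1,0.4,-4.2,12,-1.9,0],[1,0.1,0.4,-4.2,12,-1.9,0]])

```text
time_s: 12.48
eef_pos: [677.2, 34.4, 181.8]
ee_rot: [0.538, 0.537, 0.458, -0.46]
force: [-1.8, -7.3, 3.5]
grip_width: 0.16
```

Call:
carry_out(deltas=[[1,0.3,-9,0,0,0,4],[1,1.2,-18,0,0,0,8],[1,2.8,-26.5,0,0,0,12],[1,5.6,-37.5,0,0,0,17],[1,8.5,-46,0,0,0,21]])

```text
time_s: 13.1
eef_pos: [632.6, 34.8, 166.6]
ee_rot: [0.614, 0.613, 0.352, -0.353]
force: [-0.6, -4.1, -1.2]
grip_width: 0.159
```

Call:
carry_out(deltas=[[1,0,0,0,0,0,0],[1,0,0,0,0,0,0],[1,0,0,0,0,0,0],[1,0,0,0,0,0,0],[1,0,0,0,0,0,0]])

```text
time_s: 13.72
eef_pos: [632.5, 35.1, 166.3]
ee_rot: [0.613, 0.612, 0.353, -0.354]
force: [-13.0, -7.4, 9.3]
grip_width: 0.157
```

Run:
```python
from plan import *
s=ctrl.sense(); print(s["time_s"],s["force"],s["wrist_torque"],s["joints"])
print(rel(pose(0,30,128),(Q(s["ee_rot"]).as_matrix(),s["eef_pos"])))
im=viewer.capture("scene"); cv2.imwrite("pics/sc7.png",cv2.resize(im[160:300,260:440,::-1],None,fx=4,fy=4,interpolation=cv2.INTER_CUBIC)); cv2.imwrite("pics/sc7full.png",im[:,:,::-1])
```

```text
13.725 [-13.   -7.4   9.3] [-1.   1.6 -1. ] [-0.2  0.4  1.7  0.1  0.6 -0.3]
[-1.1 -1.  -2.8 -0.  -0.1  0. ]
```

View pics/sc7.png

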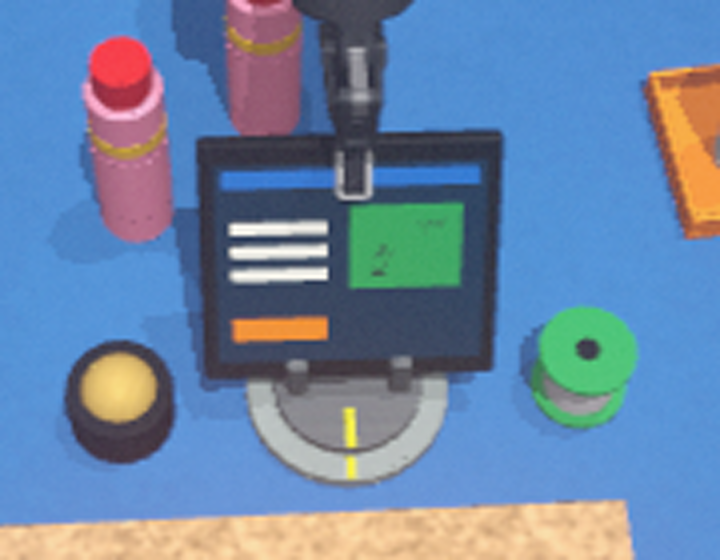

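Call:
carry_out(deltas=[[0.6,0,0,0,0,0,0],[0.3,0,0,0,0,0,0],[-0.2,0,0,0,0,0,0],[-0.7,0,0,0,0,0,0],[-1,0,0,0,0,0,0]])

```text
time_s: 14.4
eef_pos: [633.1, 35.7, 165.9]
ee_rot: [0.613, 0.612, 0.353, -0.353]
force: [-0.3, 0.6, 0.4]
grip_width: 0.961
```

Call:
carry_out(deltas=[[-1,0,0,0,0,0,0],[-1,-20,0,0,0,0,0],[-1,-50,0,0,0,0,0],[-1,-85,0,0,0,0,0],[-1,-115,0,0,0,0,0]])

```text
time_s: 15.02
eef_pos: [574.9, 35.8, 266.7]
ee_rot: [0.613, 0.612, 0.353, -0.353]
force: [0.1, -0.2, 0.6]
grip_width: 1.0
```

Run:
```python
from plan import *
s=ctrl.sense(); print(s["time_s"],s["eef_pos"],s["force"],s["grip_width"])
im=viewer.capture("wrist");np.save("s8.npy",np.r_[s["eef_pos"],s["ee_rot"]]); cv2.imwrite("pics/w8.png",im[:,:,::-1])
im2=viewer.capture("scene"); cv2.imwrite("pics/sc8.png",im2[:,:,::-1])
cv2.imwrite("pics/m8.png",np.vstack([cv2.resize(im,(480,300)),cv2.resize(im2[140:300,230:486],(480,300))])[:,:,::-1])
```

```text
15.025 [574.9  35.8 266.7] [ 0.1 -0.2  0.6] 1.0001792760549242
```

View pics/m8.png

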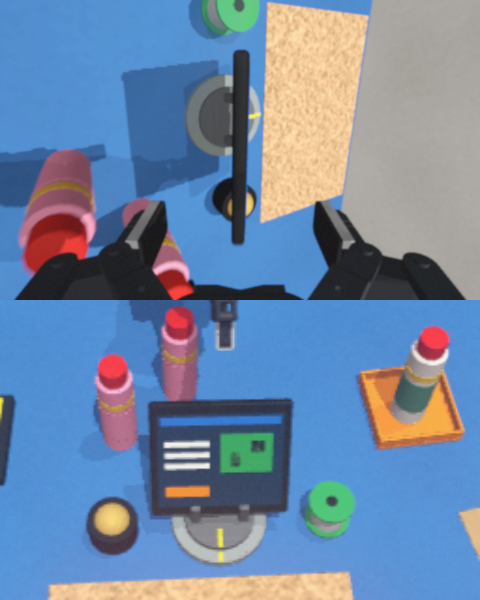

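Run:
```python
from plan import *
from rig import order
A=cv2.imread("pics/scene0.png");B=cv2.imread("pics/sc8.png")
for n,(x0,y0,x1,y1) in dict(spool=(388,232,424,270),cleaner=(272,242,306,276),iron=(192,184,242,242)).items():
    print(n,cv2.phaseCorrelate(*(cv2.cvtColor(i[y0:y1,x0:x1],cv2.COLOR_BGR2GRAY).astype(np.float32) for i in(A,B))))
a=np.load("s8.npy"); W=cam("wrist",{"eef_pos":a[:3],"ee_rot":a[3:]}); im=cv2.imread("pics/w8.png"); 
r=np.where(im[150,290:350].max(1)<60)[0]; u=290+r.mean(); p=ray(W,(u,150),198); print("slab cols",290+r.min(),290+r.max(),"top x",p,"tilt",np.degrees(np.arctan2(697.9-p[0],p[2]-55)))
im=B[:,:,::-1].copy(); C=cam("scene")
bl=sorted(blobs(im,(24,120,120),(34,255,255),(330,250,370,285),6)[0],key=lambda q:q[0][1]); 
for (q,s),z in zip(bl,(24,14)): p=ray(C,q,z); print(q,p,np.degrees(np.arctan2(p[1]-32.3,p[0]-697.9)))
s=ctrl.sense(); print(s["dq"],s["force"])
```

```text
spool ((-0.0879949530872075, 0.06460034608879894), 0.9717943966388702)
cleaner ((-0.05524732737639937, -0.005600818928797935), 0.9529711696100823)
iron ((0.02719836278533805, 0.03227903492677342), 0.9949770027796427)
slab cols 311 328 top x [614.9  78.2 198. ] tilt 30.14448620054212
[347.2 266. ] [730.   31.8  24. ] -0.9743495574747602
[347.4 276.5] [755.4  31.1  14. ] -1.1993535134471787
[-0.   0.1  0.   0.  -0.  -0. ] [ 0.2 -0.3 -0.4]
```

Everything checks: lean 30.1°, pointer within 1° of the mark, bystanders unmoved. I'll hand it in.

```bash
python3 -c "
from rig import order
print(order.finish_job())"
```

```text
the job is handed in; nothing more can be done
None
```

The white can is in the orange tray and the tablet is turned to the mark and leaned back. The job was handed in after about 15 s of robot time; no verdict was reported.

- **Can:** I gripped it by the body, lifted it clear and lowered it until the force showed it had touched down. It was released within about 5 mm of the tray's centre. It looks upright in the pictures, but I did not measure its tilt. My check that looks for the red cap in the tray area found nothing, so the can's place after release rests on the gripper's position and the pictures.
- **Tablet:** I held it by its top edge, turned it about 36° clockwise to the mark, then leaned it back.
- **Last checks after letting go:** The lean measured 30.1°. The pointer and mark agreed to about 0.2°.
- **Bystanders:** The spool, tip cleaner and iron stand moved less than 0.1 pixel in the scene view. The gripper was open and clear of everything, with the wrist force near zero.
- **Disagreements:** The circle fits to the foot gave a radius of 64.7 mm instead of 68 mm, so I fixed the radius at 68 mm to find the swivel axis. The tray centre from the side camera was about 20 mm off the other two views, because the gripper had hidden part of it. I used the two views that agreed.

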